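# Run a fingertip along the gem tray and shut its orange lids

### The job

Shut the five orange lids of the curved gem tray by running the fingertips lightly along the row in one pass, from the red dot to the grey dot, so that the lids fold down one after another; do not lift away until the last is shut. Press gently (well under 20 N), do not pull any lid further open, and pinch or lift nothing. Leave the blue lids as open as they are and everything else on the bench where it stands, and finish with the hand clear.

Things in the scene. Friction and masses are not known exactly. Their poses are not given: they have to be found in the camera images.
- orange: gem tray with five orange flip lids in a curved row (arc of radius 250 mm, centred 250 mm from the origin along the tray's own -x), fixed to the bench. Origin: underside of its wooden base at the middle of the row, z up. Seen from the arc's centre the red dot is at the left end (+y), the grey dot at the right (-y). Tray 54 mm, base 75 mm wide; shut lids and end pads flush, 43 mm above the bench
- orange_start (a point): centre of the red dot (14 mm) on the flat end pad where the row starts, 43 mm above the bench; pad 20 mm along the row, 54 mm across. The whole tray stands on sprung feet: a push down of more than about 3 N makes it sink, 1.5 N per mm, at most 5 mm, then it is rigid
- orange_finish (a point): centre of the grey dot (14 mm) on the end pad where the row finishes, 43 mm above the bench; pad as at the red dot
- orange_lid1 (a joint): hinge of orange lid 1 (1 is next to the red dot, 5 next to the grey dot): 0 = shut, grows as the lid opens, rad; starts at 0.45 to 0.85. Lids are 46 mm across the row, 35 mm along it, 3 mm thick, 40 mm pitch, hinged at the edge nearest the red dot; the free edge stands up. A fingertip coming from the red dot at lid height folds it down, from the other side it would catch under it. It stays where left (under 1 N to move)
- orange_lid1_seat (a point): where the centre of the top of orange lid 1 lies when it is shut, 43 mm above the bench (fixed to the tray's base, does not move with the lid)
- orange_lid2 (a joint): hinge of orange lid 2 (1 is next to the red dot, 5 next to the grey dot): 0 = shut, grows as the lid opens, rad; starts at 0.45 to 0.85. Built as lid 1
- orange_lid2_seat (a point): where the centre of the top of orange lid 2 lies when it is shut, 43 mm above the bench (fixed to the tray's base, does not move with the lid)
- orange_lid3 (a joint): hinge of orange lid 3 (1 is next to the red dot, 5 next to the grey dot): 0 = shut, grows as the lid opens, rad; starts at 0.45 to 0.85. Built as lid 1
- orange_lid3_seat (a point): where the centre of the top of orange lid 3 lies when it is shut, 43 mm above the bench (fixed to the tray's base, does not move with the lid)
- orange_lid4 (a joint): hinge of orange lid 4 (1 is next to the red dot, 5 next to the grey dot): 0 = shut, grows as the lid opens, rad; starts at 0.45 to 0.85. Built as lid 1
- orange_lid4_seat (a point): where the centre of the top of orange lid 4 lies when it is shut, 43 mm above the bench (fixed to the tray's base, does not move with the lid)
- orange_lid5 (a joint): hinge of orange lid 5 (1 is next to the red dot, 5 next to the grey dot): 0 = shut, grows as the lid opens, rad; starts at 0.45 to 0.85. Built as lid 1
- orange_lid5_seat (a point): where the centre of the top of orange lid 5 lies when it is shut, 43 mm above the bench (fixed to the tray's base, does not move with the lid)
- blue: a shorter gem tray of the same build with three blue lids standing open 0.45 to 0.85 rad (same widths, heights and pitch), to be left alone, fixed to the bench; origin: underside of its base at the middle of its row, row along its y; about 190 mm long, 75 mm wide, open lids reach up to 72 mm above the bench
- blue_lid1_edge (a point): middle of the free edge of blue lid 1, on its upper face; moves with the lid
- blue_lid2_edge (a point): middle of the free edge of blue lid 2, on its upper face; moves with the lid
- blue_lid3_edge (a point): middle of the free edge of blue lid 3, on its upper face; moves with the lid
- gold_ring: gold-coloured finger ring lying flat, 22 mm across, 6 mm high; loose, to be left alone; origin at the centre of its underside
- red_tin: round red tin, 48 mm across, 30 mm high; loose, to be left alone; origin at the centre of its underside
- oil_bottle: amber oil bottle, 44 mm across, 100 mm high; loose, to be left alone; origin at the centre of its underside
- brass_weight: brass weight with a knob, 40 mm across, 56 mm high; loose, to be left alone; origin at the centre of its underside
- hammer: bench hammer lying down, about 220 mm long, handle along its own -x, up to 40 mm high; loose, to be left alone
- steel_pot: dark steel cylinder, 52 mm across, 60 mm high; loose, to be left alone; origin at the centre of its underside
- pitch_block: wooden block 60 x 110 x 30 mm; loose, to be left alone; origin at the centre of its underside

How it is judged:
By the outcome, as a careful person would: the job done as asked, in the order asked, and still so for the second after the job is handed in, with the robot touching nothing.
It also fails if it takes over 42 s, if anything falls off the work surface, if the arm or the gripper's body presses on something with over 40 N, if the wrist force passes 120 N, or if a joint passes its speed limit or range.

### The arm

A 7-joint arm with a two-finger parallel gripper is mounted at the origin on the work surface. World frame = base frame: x ahead of the robot, y to its left, z up, the work surface at z = 0. Lengths are in m, angles in rad, forces in N, time in s.
With the tool pointing down it reaches from about 0.425 to 0.875 m from the base axis. Payload 4.7 kg.
Tool frame: the origin (TCP) lies on the mounting face of the last link; the fingertips stand 182 mm ahead of it and the grasp point (between the pads) lies 164 mm ahead of it (ctrl.finger_overhang is the distance from the TCP to the fingertips, in m); z points along the fingers, y is the line along which they close (so a half turn about z gives the same grasp; the last joint's range is limited). The gripper opens to 87 mm and grips with 3 to 60 N. Pads are 19 mm wide; open, the fingers measure 117 mm over their backs; the gripper's body (75 mm by 190 mm) begins 51 mm behind the grasp point.
Start: joints at [1.239, 0.321, -0.07, 1.45, 0.023, 1.371, -0.057], TCP at [0.22, -0.612, 0.405] pointing down, gripper open.
Joint ranges: [-2.86, 2.86], [-0.3, 2.09], [-1.38, 1.24], [0.06, 2.45], [-1.56, 4.7], [0.09, 2.05], [-2.69, 2.69]. Speed limits (rad/s): [2.57, 2.57, 3.14, 3.14, 3.14, 3.14, 3.14].

### API

Orientations are given as a rotation vector (axis times angle).
In Python, from bench import ctrl gives the robot as it stands.
- The arm moves only by the shell command python3 -m jog 'ROWS' [FORCE]. ROWS is a JSON object of lists of equal length, an entry for each row: "translation": the shift along the tool's x, y, z as a fraction of full scale, a list of three; "yaw": the turn about the tool's z as a fraction of full scale; "jaw": the closure, from 0 (fully open) to 1 (shut). In form: {"translation": [[dx, dy, dz], ...], "yaw": [yaw, ...], "jaw": [jaw, ...]}. A call has 1 to 8 rows; each row is the pose to reach, as a shift and turn from the pose commanded when the call began, along the tool's axes at that moment, turning the shorter way round; what a row does not reach only later rows make up. Full scale, the value 1, is 0.2 m for a shift and 180 degrees for a turn. A row lasts 1/8 s, in which the tool goes at most 62.5 mm and 10.7 degrees, less where a joint would pass 70% of its speed; a pose out of reach is approached as far as the arm can. A call with a number of a shift or a turn outside -1 to 1 is refused whole. A call with a gripper value outside its range is refused whole. The fingers move at their own pace and stop on an object; FORCE is the grip in N (left out, the last holds). Time passes only in rows, so rows that repeat a pose let the fingers close. It gives the time, the measured TCP pose, the force, the opening and the grip force at its end, in the units of the state.
- ctrl.get_state(): the state, without advancing time (a new reading comes with each control period).
- ctrl.get_image(name): name is "side" or "top"; returns a dict with "pixels" (480x640x3 uint8, blue, green, red), "fx", "fy", "cx", "cy" (pixels), "k1" (the pictures are not rectified: a ray, as slopes to the right and down, at radius r is drawn at 1 + k1 r^2 times it, then the intrinsics apply), "R" (3x3) and "t" (3): a world point X has camera coordinates R X + t. Camera axes: x right, y down, z forward; pixel columns grow to the right and rows downward; lengths in m; the calibration is good to about 2 mm. A picture is of the moment at which its call begins. There is no depth.
- ctrl.close_job(): hands the job in; it is judged then, once.
Trained networks look in a picture, given as the dict that the camera call returned (one of the last four; its "shot" number tells which), for a name from the list of things; names that differ only in an ending like _2 or _b are one class to them, and where a whole thing is asked for, a point or a joint stands for the part that bears it (a point fixed in the world has none). Each returns a list of dicts, best first, with "p" (0 to 1); they miss things now and then, are a little off and sometimes report something else, mostly with a low value. They report only what shows in the picture. A call takes as long as a camera call.
- ctrl.silhouettes(label, picture): "region" (480x640 bool, what is visible of it) and "at" ([column, row] in pixels, amid what is visible of it).
The state is a dict: "time": time; "joint_positions": joint angles; "qd": joint speeds; "joint_torque": joint torques, N m; "position": TCP position; "tool_rot": TCP orientation; "ft_force": force on the tool from outside, world axes, zero at the start; "torque": the same for the moment, N m; "grip_width": opening from 0.0 (shut) to 1.0 (fully open); "grip_force": force on a finger pad.
Only numpy, scipy, OpenCV 4.12 (cv2) and the standard library are available. Lean on these libraries where they do the work, as an engineer would, in place of code of your own. Each camera call takes 0.05 s, during which the arm holds its last target. There are 200 camera calls.

## Working session

There is one attempt and no reset: what is moved stays moved. The work goes in short steps, Python scripts to look and compute and a shell command to move; the robot and the scene stay as the last step left them, time stands still between calls to the robot, and variables do not carry over. Pictures are saved under pics/ and viewed, at most 10 in all, crops included, and the job is handed in when it is done.

```bash
mkdir -p pics
cat > h.py <<'E'
import numpy as np, cv2
from bench import ctrl
def ray(im,uv):
    d=np.array([(uv[0]-im["cx"])/im["fx"],(uv[1]-im["cy"])/im["fy"]]);s=d.copy()
    for _ in range(20): s=d/(1+im["k1"]*(s@s))
    R=np.array(im["R"]);t=np.array(im["t"])
    return -R.T@t, R.T@np.array([s[0],s[1],1])
def onz(im,uv,z):
    o,d=ray(im,uv); return o+d*(z-o[2])/d[2]
def proj(im,X):
    c=np.array(im["R"])@np.array(X)+np.array(im["t"]);s=c[:2]/c[2];s=s*(1+im["k1"]*(s@s))
    return np.array([im["fx"]*s[0]+im["cx"],im["fy"]*s[1]+im["cy"]])
E
python3 - <<'E'
from h import *
s=ctrl.get_state(); print({k:np.round(v,4) for k,v in s.items()}, ctrl.finger_overhang)
for n in("top","side"):
    im=ctrl.get_image(n); cv2.imwrite(f"pics/{n}0.png",im["pixels"])
    o,_=ray(im,(320,240)); print(n,o.round(3))
    for l in ["orange","orange_start","orange_finish","orange_lid1","blue","gold_ring","red_tin","oil_bottle","brass_weight","hammer","steel_pot","pitch_block"]:
        try:
            for r in ctrl.silhouettes(l,im)[:6 if "lid" in l else 1]: print(l,round(r["p"],2),np.round(r["at"]),onz(im,r["at"],.043 if "orange" in l else .02).round(3),r["region"].sum())
        except Exception as e: print(l,e)
E
```

```text
{'time': np.float64(0.0), 'joint_positions': array([ 1.2391,  0.3219, -0.0701,  1.4517,  0.0226,  1.3708, -0.0569]), 'qd': array([ 0.0004, -0.    , -0.0007, -0.0002,  0.0004, -0.0014,  0.0011]), 'joint_torque': array([-2.00000e-04, -4.91285e+01, -4.04200e-01, -3.12531e+01,
       -6.41000e-02,  4.38000e-02,  2.00000e-04]), 'position': array([ 0.2202, -0.6114,  0.4036]), 'tool_rot': array([-3.0929e+00, -5.4010e-01,  7.0000e-04]), 'ft_force': array([ 0.6653,  0.7088, -0.1784]), 'torque': array([ 0.0348,  0.0024, -0.0023]), 'grip_force': np.float64(0.0), 'grip_width': np.float64(0.9986)} 0.1822
top [0.534 0.001 0.997]
orange 0.94 [196. 256.] [0.562 0.194 0.043] 5651
orange_start 0.92 [198. 256.] [0.562 0.191 0.043] 5545
orange_finish 0.7 [196. 256.] [0.561 0.194 0.043] 5547
orange_lid1 0.85 [232. 242.] [0.585 0.126 0.043] 417
orange_lid1 0.65 [152. 268.] [0.542 0.276 0.043] 324
orange_lid1 0.61 [166. 261.] [0.553 0.25  0.043] 315
orange_lid1 0.61 [190. 253.] [0.567 0.205 0.043] 379
orange_lid1 0.51 [214. 245.] [0.58  0.161 0.043] 303
blue 0.57 [406. 279.] [ 0.508 -0.201  0.02 ] 3749
gol
[... 419 characters left out ...]
55  0.147 0.043] 3036
orange_start 0.79 [259. 206.] [0.556 0.159 0.043] 3130
orange_finish 0.85 [262. 205.] [0.562 0.159 0.043] 2859
orange_lid1 0.55 [230. 182.] [0.524 0.286 0.043] 40
orange_lid1 0.53 [247. 182.] [0.56  0.273 0.043] 77
orange_lid1 0.51 [260. 192.] [0.575 0.218 0.043] 67
orange_lid1 0.26 [318. 182.] [0.715 0.217 0.043] 867
blue 0.63 [263. 205.] [0.575 0.197 0.02 ] 3123
red_tin 0.7 [347. 201.] [0.758 0.147 0.02 ] 738
oil_bottle 0.89 [377. 214.] [0.798 0.074 0.02 ] 736
brass_weight 0.63 [403. 264.] [ 0.758 -0.106  0.02 ] 546
hammer 0.79 [434. 310.] [ 0.741 -0.238  0.02 ] 2115
steel_pot 0.9 [344. 202.] [0.753 0.148 0.02 ] 731
pitch_block 0.61 [318. 184.] [0.729 0.247 0.02 ] 826
```

View pics/top0.png

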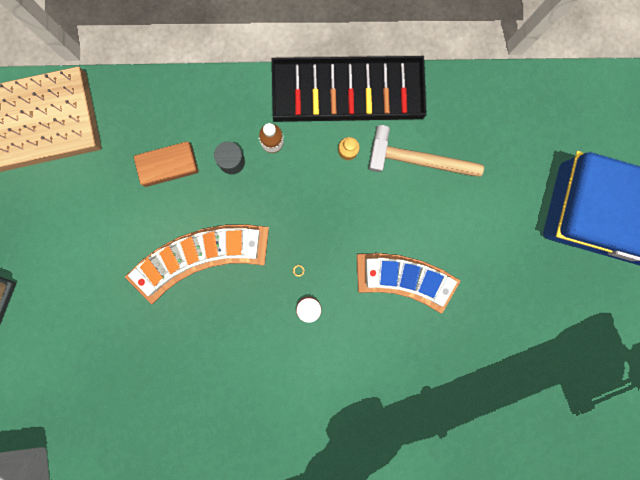

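View pics/side0.png

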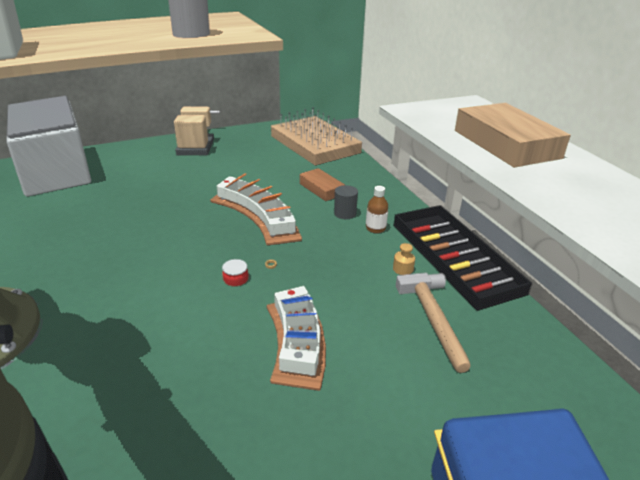

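The top view shows the orange tray with its red dot near (141,282) and its grey dot near (252,244). The blue tray is on the right, at about (406,279). Next I'll segment the dots and fit the arc.

Run:
```python
from h import *
def blob(im,c,mask_fn,r=9):
    x0,y0=int(c[0])-r,int(c[1])-r
    p=im["pixels"][y0:y0+2*r+1,x0:x0+2*r+1].astype(float)
    w=mask_fn(p); n,l,st,ce=cv2.connectedComponentsWithStats(w.astype(np.uint8))
    k=1+np.argmax(st[1:,4]); return ce[k]+[x0,y0],st[k,4]
red=lambda p:(p[...,2]-p[...,1]>70)&(p[...,1]-p[...,0]<25)
grey=lambda p:(p.max(-1)<205)&(p.max(-1)-p.min(-1)<25)&(p.min(-1)>100)
im=ctrl.get_image("top"); 
a,na=blob(im,(141,282),red); b,nb=blob(im,(252,244),grey)
A=onz(im,a,.043);B=onz(im,b,.043);print(a,na,b,nb,A.round(4),B.round(4))
ch=np.linalg.norm(A-B); print("chord",ch,"arc half",np.arcsin(ch/.5))
th=np.arcsin(ch/.5); m=(A+B)/2; u=(A-B)[:2]/ch; xh=np.array([u[1],-u[0]])
C=m[:2]-xh*.25*np.cos(th)
print("C",C,"xaxis deg",np.degrees(np.arctan2(xh[1],xh[0])))
v=im["pixels"].copy()
for t in np.linspace(-th,th,23):
    d=np.cos(t)*xh+np.sin(t)*u; q=proj(im,[*(C+.25*d),.043]); cv2.circle(v,(int(q[0]+.5),int(q[1]+.5)),1,(255,0,255),-1)
v1=cv2.resize(v[210:310,110:290],None,fx=4,fy=4,interpolation=cv2.INTER_CUBIC)
sd=ctrl.get_image("side"); w=sd["pixels"].copy()
for t in np.linspace(-th,th,7):
    d=np.cos(t)*xh+np.sin(t)*u; q=proj(sd,[*(C+.25*d),.043]); cv2.circle(w,(int(q[0]+.5),int(q[1]+.5)),1,(255,0,255),-1)
w=cv2.resize(w[165:250,200:310],None,fx=2,fy=2)
v1[:w.shape[0],:w.shape[1]]=w
cv2.imwrite("pics/ov.png",v1)
```

```text
[141.05  281.825] 40 [258.  236.5] 2 [0.5161 0.2959 0.043 ] [0.595  0.0787 0.043 ]
chord 0.23117838787483055 arc half 0.48065129819244923
C [0.34717989 0.11162087] xaxis deg 19.961965906549032
```

View pics/ov.png

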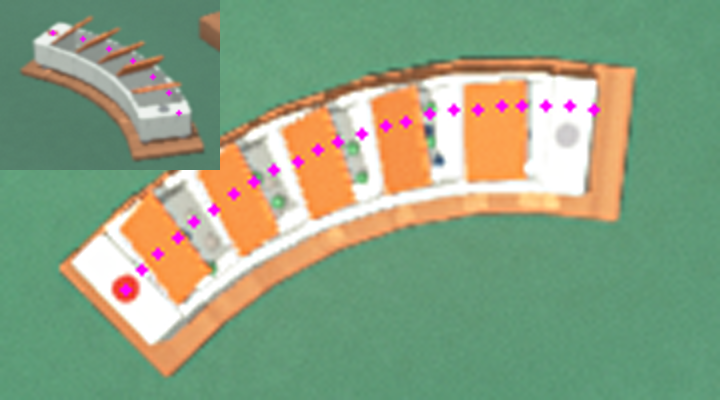

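The overlay shows the red dot is right. The grey pick was wrong: the grey dot is at crop (567,135), so pixel (251.4,243.4). Refitting with that value.

```bash
cat > plan.py <<'E'
from h import *
from scipy.spatial.transform import Rotation as Ro
def arc(A,B):
    ch=np.linalg.norm(A-B); th=np.arcsin(ch/.5); u=(A-B)/ch; xh=np.array([u[1],-u[0]])
    return (A+B)/2-xh*.25*np.cos(th),th,xh,u
def tool(p,z,st,deg):
    """shift fractions + yaw fraction from state st to xy p, TCP z, tool-x heading deg"""
    R=Ro.from_rotvec(st["tool_rot"]).as_matrix()
    d=R.T@(np.array([*p,z])-st["position"]); h=np.degrees(np.arctan2(R[1,0],R[0,0]))
    return (d/.2).round(4), round(-(deg-h)/180,4)
E
python3 - <<'E'
from plan import *
im=ctrl.get_image("top")
A=onz(im,(141.05,281.825),.043)[:2];B=onz(im,(251.4,243.4),.043)[:2]
C,th,xh,u=arc(A,B); hd=np.degrees(np.arctan2(xh[1],xh[0]))
print(A,B,np.linalg.norm(A-B),"th",np.degrees(th),"C",C,"hd",hd)
sd=ctrl.get_image("side"); print("side red/grey proj",proj(sd,[*A,.043]),proj(sd,[*B,.043]))
v=cv2.resize(sd["pixels"][165:250,200:310],None,fx=6,fy=6,interpolation=cv2.INTER_CUBIC)
for P in(A,B):
    q=proj(sd,[*P,.043]); cv2.drawMarker(v,(int((q[0]-200)*6+3),int((q[1]-165)*6+3)),(255,0,255),0,14,1)
cv2.imwrite("pics/sd1.png",v)
s=ctrl.get_state()
for p,z in (((.5,-.35),.40),((.6,-.05),.40),(A,.30)): print(p,tool(np.array(p),z,s,hd+np.degrees(th)))
E
```

```text
[0.5160734 0.2959439] [0.58238503 0.09116842] 0.21524458721287482 th 25.49860838333729 C [0.33455543 0.1240392 ] hd 17.943303912515645
side red/grey proj [226.11356879 180.76084338] [281.44169447 218.8705637 ]
(0.5, -0.35) (array([ 1.7589, -0.7562,  0.0239]), np.float64(-0.1313))
(0.6, -0.05) (array([ 2.7378, -1.9979,  0.0238]), np.float64(-0.1313))
[0.5160734 0.2959439] (array([ 2.9294, -3.7674,  0.5238]), np.float64(-0.1313))
```

View pics/sd1.png

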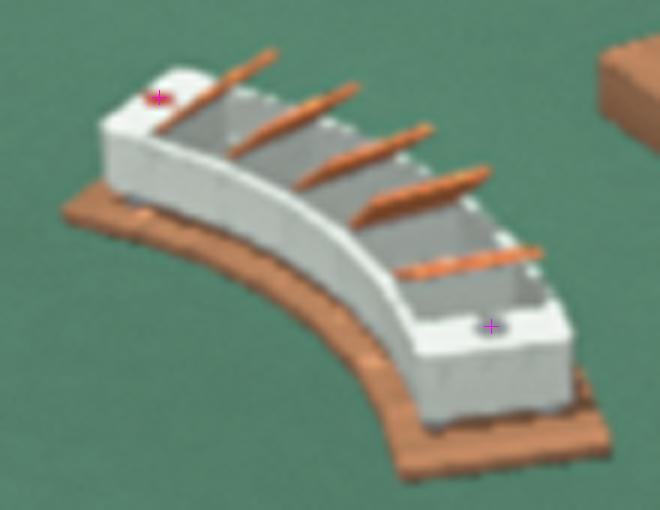

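```bash
python3 -m jog '{"translation":[[0.25,-0.11,0],[0.5,-0.22,0],[0.75,-0.33,0],[1,-0.43,0],[1,-0.43,0]],"yaw":[0,0,0,0,0],"jaw":[1,1,1,1,1]}' 10
python3 -m jog '{"translation":[[0.18,-0.19,0],[0.36,-0.38,0],[0.54,-0.57,0],[0.72,-0.76,0],[0.9,-0.95,0],[0.9,-0.95,0]],"yaw":[0,0,0,0,0,0],"jaw":[1,1,1,1,1,1]}'
python3 -m jog '{"translation":[[0.16,-0.2,0],[0.32,-0.4,0],[0.48,-0.6,0],[0.64,-0.8,0],[0.8,-1,0],[0.8,-1,0]],"yaw":[0,0,0,0,0,0],"jaw":[1,1,1,1,1,1]}'
python3 - <<'E'
from plan import *
s=ctrl.get_state();print(s["position"],s["tool_rot"],s["grip_width"],s["ft_force"],s["time"])
print(tool([.5161,.2959],.26,s,43.4))
E
```

```text
time: 2.12
position: [0.3841, -0.4584, 0.4052]
tool_rot: [-3.091, -0.556, -0.005]
ft_force: [0.0, -0.5, -0.1]
grip_width: 0.516
grip_force: 0.0
time: 2.88
position: [0.4858, -0.219, 0.4052]
tool_rot: [-3.092, -0.552, -0.002]
ft_force: [0.3, -0.5, 0.1]
grip_width: 0.007
grip_force: 0.0
time: 3.62
position: [0.5675, 0.0226, 0.4048]
tool_rot: [-3.091, -0.549, -0.001]
ft_force: [0.0, -0.2, -0.3]
grip_width: 0.008
grip_force: 0.0
[0.5675011  0.02262608 0.40482605] [-3.09116903e+00 -5.49471251e-01 -1.32395918e-03] 0.007856668444247459 [ 0.00717751 -0.21773406 -0.33807219] 3.625
(array([ 0.2288, -1.3699,  0.7269]), np.float64(-0.1291))
```

```bash
python3 -m jog '{"translation":[[0.05,-0.25,0],[0.1,-0.5,0],[0.15,-0.75,0],[0.2,-1,0.1],[0.2,-1,0.1]],"yaw":[-0.03,-0.06,-0.09,-0.12,-0.129],"jaw":[1,1,1,1,1]}'
python3 - <<'E'
from plan import *
s=ctrl.get_state();print(s["ft_force"],s["time"])
print(tool([.5132,.2989],.245,s,44.4))
E
```

```text
time: 4.25
position: [0.5354, 0.2234, 0.3833]
tool_rot: [-2.917, -1.162, 0.004]
ft_force: [1.0, 0.2, -0.1]
grip_width: 0.01
grip_force: 0.0
[ 1.02165192  0.15612955 -0.12236294] 4.25
(array([ 0.18  , -0.3488,  0.6923]), np.float64(-0.0054))
```

```bash
python3 -m jog '{"translation":[[0.09,-0.175,0.1],[0.18,-0.349,0.2],[0.18,-0.349,0.4],[0.18,-0.349,0.58],[0.18,-0.349,0.67],[0.18,-0.349,0.69],[0.18,-0.349,0.69],[0.18,-0.349,0.69]],"yaw":[-0.005,-0.005,-0.005,-0.005,-0.005,-0.005,-0.005,-0.005],"jaw":[1,1,1,1,1,1,1,1]}'
python3 - <<'E'
from plan import *
s=ctrl.get_state();print(s["position"],s["ft_force"],s["time"])
print(tool([.5132,.2989],.2262,s,44.4))
im=ctrl.get_image("side"); cv2.imwrite("pics/sd2.png",cv2.resize(im["pixels"][120:250,180:330],None,fx=4,fy=4,interpolation=cv2.INTER_CUBIC))
E
```

```text
time: 5.25
position: [0.5161, 0.2969, 0.2482]
tool_rot: [2.914, 1.175, 0.004]
ft_force: [0.4, -0.7, 0.1]
grip_width: 0.006
grip_force: 0.0
[0.51611655 0.29685672 0.2482019 ] [ 0.38862235 -0.72932947  0.10971267] 5.25
(array([-0.0037, -0.0176,  0.11  ]), np.float64(-0.0027))
```

View pics/sd2.png

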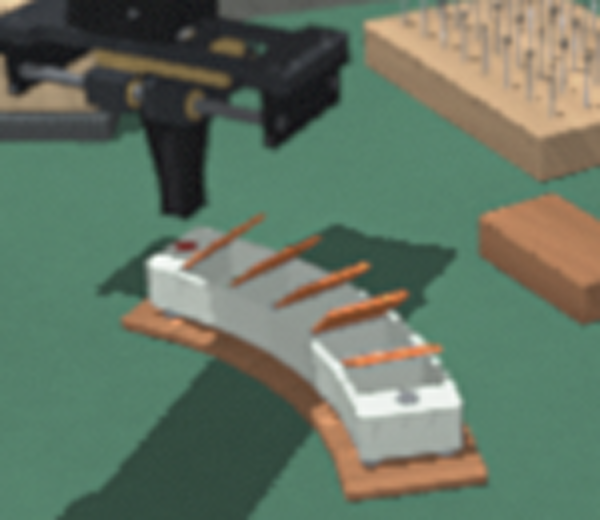

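The fingertips are above the red dot, with the tip at about (185,210) and the dot at (186,245) in the crop. I'll descend gently.

```bash
python3 -m jog '{"translation":[[0,-0.015,0.03],[0,-0.015,0.06],[0,-0.015,0.09],[0,-0.015,0.1],[0,-0.015,0.1]],"yaw":[0,0,0,0,0],"jaw":[1,1,1,1,1]}'
python3 -m jog '{"translation":[[0,0,0.005],[0,0,0.005],[0,0,0.005]],"yaw":[0,0,0],"jaw":[1,1,1]}'
python3 -m jog '{"translation":[[0,0,0.005],[0,0,0.005],[0,0,0.005]],"yaw":[0,0,0],"jaw":[1,1,1]}'
```

```text
time: 5.92
position: [0.5134, 0.2987, 0.2264]
tool_rot: [2.913, 1.175, -0.001]
ft_force: [0.6, 0.3, 0.3]
grip_width: 0.008
grip_force: 0.0
time: 6.3
position: [0.5135, 0.2988, 0.2258]
tool_rot: [2.913, 1.175, 0.0]
ft_force: [-0.2, -0.2, 0.8]
grip_width: 0.001
grip_force: 0.0
time: 6.68
position: [0.5135, 0.2988, 0.225]
tool_rot: [2.913, 1.175, 0.001]
ft_force: [-0.4, 0.1, 2.7]
grip_width: 0.007
grip_force: 1.8
```

```bash
python3 -m jog '{"translation":[[0,0.0262,0.003],[-0.001,0.0524,0.005],[-0.0025,0.0785,0.005],[-0.0044,0.1046,0.005]],"yaw":[0.0067,0.0133,0.02,0.0267],"jaw":[1,1,1,1]}'
python3 - <<'E'
from plan import *
s=ctrl.get_state();C=np.array([.33456,.12404]);d=s["position"][:2]-C
R=Ro.from_rotvec(s["tool_rot"]).as_matrix()
print(np.linalg.norm(d),np.degrees(np.arctan2(d[1],d[0])),np.degrees(np.arctan2(R[1,0],R[0,0])),s["ft_force"],s["position"][2],np.degrees(np.arccos(-R[2,2])))
E
```

```text
time: 7.18
position: [0.5274, 0.2838, 0.2241]
tool_rot: [-2.959, -1.051, -0.001]
ft_force: [-2.0, 4.1, 4.8]
grip_width: 0.006
grip_force: 2.4
0.25039245363535995 39.64373375086216 39.087660333549074 [-2.00912067  4.1157193   4.82201847] 0.22407514087295435 0.09271983252231779
```

```bash
python3 -m jog '{"translation":[[0,0.0262,0],[-0.001,0.0524,0],[-0.0025,0.0785,0],[-0.0044,0.1046,0],[-0.0068,0.1307,0],[-0.0099,0.1567,0]],"yaw":[0.0067,0.0133,0.02,0.0267,0.0333,0.04],"jaw":[1,1,1,1,1,1]}'
python3 - <<'E'
from plan import *
s=ctrl.get_state();C=np.array([.33456,.12404]);d=s["position"][:2]-C
R=Ro.from_rotvec(s["tool_rot"]).as_matrix()
print(np.linalg.norm(d),np.degrees(np.arctan2(d[1],d[0])),np.degrees(np.arctan2(R[1,0],R[0,0])),s["ft_force"],s["position"][2],np.degrees(np.arccos(-R[2,2])))
im=ctrl.get_image("side"); cv2.imwrite("pics/sd3.png",cv2.resize(im["pixels"][120:250,180:330],None,fx=4,fy=4,interpolation=cv2.INTER_CUBIC))
E
```

```text
time: 7.92
position: [0.5449, 0.2589, 0.2239]
tool_rot: [-3.018, -0.862, 0.0]
ft_force: [-4.3, 5.0, 5.3]
grip_width: 0.008
grip_force: 3.4
0.24990091311347856 32.67228482959193 31.88932630513689 [-4.31911705  4.99709831  5.27523031] 0.22389985031043738 0.19055050028629536
```

View pics/sd3.png

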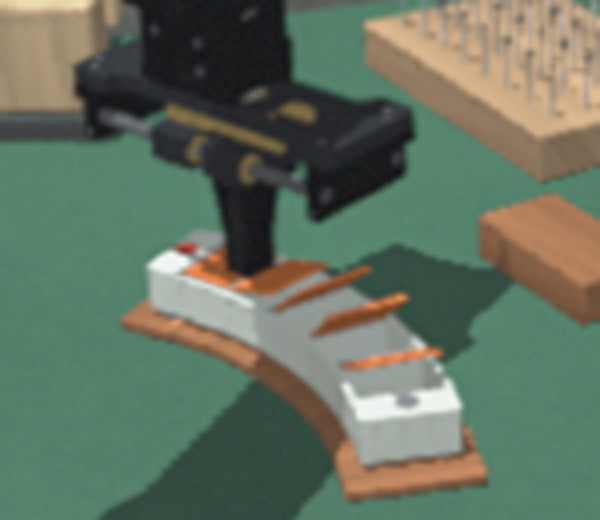

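Lid 1 is shut behind the finger, at (215,268). Lid 2 is folding under the fingertip at (250,270), and the radius and force are good. Continuing at the same height.

```bash
cat > st.py <<'E'
from plan import *
s=ctrl.get_state();C=np.array([.33456,.12404]);d=s["position"][:2]-C
R=Ro.from_rotvec(s["tool_rot"]).as_matrix()
print("radius",np.linalg.norm(d),"ang",np.degrees(np.arctan2(d[1],d[0])),np.degrees(np.arctan2(R[1,0],R[0,0])),"F",np.linalg.norm(s["ft_force"]))
E
python3 -m jog '{"translation":[[0,0.0262,0],[-0.001,0.0524,0],[-0.0025,0.0785,0],[-0.0044,0.1046,0],[-0.0068,0.1307,0],[-0.0099,0.1567,0],[-0.0134,0.1826,0],[-0.0175,0.2085,0]],"yaw":[0.0067,0.0133,0.02,0.0267,0.0333,0.04,0.0467,0.0533],"jaw":[1,1,1,1,1,1,1,1]}'
python3 st.py
```

```text
time: 8.98
position: [0.5644, 0.2214, 0.224]
tool_rot: [-3.08, -0.607, -0.001]
ft_force: [-1.1, 3.3, 3.9]
grip_width: 0.011
grip_force: 2.6
radius 0.24961161290734069 ang 22.96137886793015 22.309776188760956 F 5.27133155512219
```

```bash
python3 -m jog '{"translation":[[0,0.0262,0],[-0.001,0.0524,0],[-0.0025,0.0785,0],[-0.0044,0.1046,0],[-0.0068,0.1307,0],[-0.0099,0.1567,0],[-0.0134,0.1826,0],[-0.0175,0.2085,0]],"yaw":[0.0067,0.0133,0.02,0.0267,0.0333,0.04,0.0467,0.0533],"jaw":[1,1,1,1,1,1,1,1]}'
python3 st.py
python3 -m jog '{"translation":[[0,0.0262,0],[-0.001,0.0524,0],[-0.0025,0.0785,0],[-0.0044,0.1046,0],[-0.0068,0.1307,0],[-0.0099,0.1567,0],[-0.0134,0.1826,0],[-0.0175,0.2085,0]],"yaw":[0.0067,0.0133,0.02,0.0267,0.0333,0.04,0.0467,0.0533],"jaw":[1,1,1,1,1,1,1,1]}'
python3 st.py
```

```text
time: 9.98
position: [0.5773, 0.1811, 0.224]
tool_rot: [-3.121, -0.348, -0.001]
ft_force: [-0.6, 4.4, 5.2]
grip_width: 0.005
grip_force: 2.5
radius 0.24930997451162218 ang 13.229481170635601 12.719819362626565 F 6.831809326529022
time: 10.98
position: [0.5833, 0.1386, 0.2239]
tool_rot: [-3.14, -0.084, -0.001]
ft_force: [0.7, 4.9, 4.8]
grip_width: 0.003
grip_force: 2.5
radius 0.24914883959008424 ang 3.3516860829326167 3.0613618324300016 F 6.8509470716885
```

```bash
python3 -m jog '{"translation":[[0,0.0262,0],[-0.001,0.0524,0],[-0.0025,0.0785,0],[-0.0044,0.1046,0],[-0.0068,0.1307,0],[-0.0099,0.1567,0],[-0.0134,0.1826,0],[-0.0175,0.2085,0]],"yaw":[0.0067,0.0133,0.02,0.0267,0.0333,0.04,0.0467,0.0533],"jaw":[1,1,1,1,1,1,1,1]}'
python3 st.py
python3 -m jog '{"translation":[[0,0.018,0],[0,0.028,0],[0,0.028,0]],"yaw":[0.004,0.007,0.007],"jaw":[1,1,1]}'
python3 st.py
python3 - <<'E'
from h import *
a=ctrl.get_image("side")["pixels"][120:250,180:330];b=ctrl.get_image("top")["pixels"][200:310,110:290]
a=cv2.resize(a,(400,347),interpolation=2);b=cv2.resize(b,(400,244),interpolation=2)
b=cv2.copyMakeBorder(b,0,103,0,0,0);cv2.imwrite("pics/e.png",np.hstack([a,b]))
E
```

```text
time: 11.98
position: [0.582, 0.0967, 0.2239]
tool_rot: [-3.136, 0.179, -0.001]
ft_force: [0.1, 4.4, 5.7]
grip_width: 0.004
grip_force: 2.6
radius 0.2489664712155208 ang -6.304149342674514 -6.53746927380134 F 7.214321527678439
time: 12.35
position: [0.5814, 0.0909, 0.2239]
tool_rot: [3.134, -0.213, 0.001]
ft_force: [0.6, 3.0, 5.7]
grip_width: 0.008
grip_force: 2.6
radius 0.2490708123323774 ang -7.6574675188684775 -7.78572785617605 F 6.50381554369334
```

View pics/e.png

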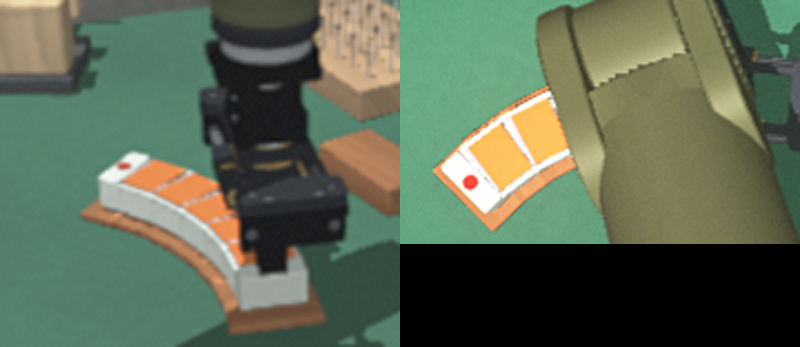

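The row lies flat up to the fingertip, which is on the grey pad at (272,262) in the left half. Lifting straight up.

```bash
python3 -m jog '{"translation":[[0,0,-0.02],[0,0,-0.08],[0,0,-0.25],[0,0,-0.5],[0,0,-0.75],[0,0.3,-0.8],[0,0.6,-0.8],[0,0.9,-0.8]],"yaw":[0,0,0,0,0,0,0,0],"jaw":[1,1,1,1,1,1,1,1]}'
python3 -m jog '{"translation":[[0,0.3,0],[0,0.6,0],[0,0.8,0],[0,0.8,0],[0,0.8,0]],"yaw":[0,0,0,0,0],"jaw":[1,1,1,1,1]}'
python3 - <<'E'
from h import *
a=ctrl.get_image("side")["pixels"][140:290,180:340];b=ctrl.get_image("top")["pixels"][200:310,110:290]
a=cv2.resize(a,(400,375),interpolation=2);b=cv2.resize(b,(400,244),interpolation=2)
b=cv2.copyMakeBorder(b,0,131,0,0,0);cv2.imwrite("pics/f.png",np.hstack([a,b]))
E
```

```text
time: 13.45
position: [0.5559, -0.0894, 0.3842]
tool_rot: [3.133, -0.212, -0.001]
ft_force: [1.4, -0.7, -0.1]
grip_width: 0.004
grip_force: 0.0
time: 14.08
position: [0.5353, -0.245, 0.3836]
tool_rot: [-3.134, 0.211, 0.002]
ft_force: [0.1, 0.3, -0.1]
grip_width: 0.007
grip_force: 0.0
```

View pics/f.png

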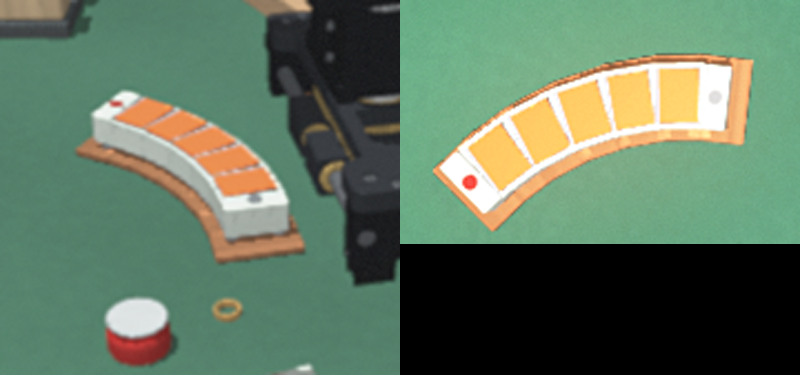

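Both views show all five orange lids flat, the ring and tin where they were, and the hand well above the bench with no force on it.

```bash
python3 -c "
from bench import ctrl
print(ctrl.close_job())"
```

```text
the job is handed in; nothing more can be done
None
```

All five orange lids were shut in one pass from the red dot to the grey dot, with readings of about 7 N or less; nothing else was touched, the hand is clear, and the job was handed in at about 14 s.

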